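Try two screw caps on the thread gauge and sort out the one that stops short

TASK

One of the two grey screw caps goes fully home on the steel thread gauge; the other is blocked inside and stops short. Set one cap loosely over the gauge and let go so that it settles on the thread, then take hold of it again and screw it clockwise as far as it will go; only after this trial, put the cap that stops short down upright in the empty dissecting tray. Finish with the good cap screwed fully home on the gauge and the blocked one in the tray, without disturbing the jar, timer and eyepiece.

Things in the scene. Friction and masses are not known exactly. Their poses are not given: they have to be found in the camera images.
- thread_gauge: Steel screw neck on a grey base plate 120 x 120 x 12 mm with four screw heads, fixed to the bench. Origin: centre of the plate's underside, z up along the neck; a small raised bar on the plate marks +x. Right-hand thread: clockwise from above screws down, 27 mm a turn. A cap put on at rest does not slide down the thread by itself.
- gauge_shoulder (a point): Centre of the top face of the round steel shoulder (74 mm across) at the foot of the neck, 16 mm above the gauge's origin. The good cap is fully home when its rim sits on it. The blocked cap stops with its rim 7 mm above it. Set over the neck, a cap first rests with its rim 10 to 19 mm above it, depending on its yaw.
- gauge_thread_start (a point): On the neck's axis, at the height of the thread's upper end, 36 mm above the gauge's origin. Three ridges (53 mm across, 3 mm thick, 6 mm gaps) start here at 0, 120, 240 degrees from the gauge's +x and run down clockwise. The core is 43 mm across and tapers above to 34 mm at its end, 15 mm higher. Lugs 10 to 20 degrees anticlockwise of the starts drop lowest, 11 mm above home.
- cap_one: Grey plastic screw cap, open side down, loose, 0.12 kg. Skirt 66 mm across, 42 mm high, bore 59 mm; whole cap 65 mm high. Origin: centre of the rim, z up. Three inward lugs 3.5 mm thick, 4 mm above the rim, at 0, 120, 240 degrees from its x (a small rib on the skirt marks +x); 47 mm between their tips. It or cap_two is the blocked one; outside they are the same.
- cap_one_grip (a point): Middle of cap_one's grip bar, 54 mm above its rim: a straight bar on top, 58 mm long along the cap's x, 16 mm wide, 23 mm high (42 to 65 mm over the rim). From its lowest rest on the gauge the good cap comes home after about 2.4 rad clockwise and binds after about 3; the blocked one stops after about 0.8 and binds after about 1.5. Turned back to that yaw it lifts straight off.
- cap_two: The second grey screw cap, same outside size, lugs and frame as cap_one; one of the two, not known which, is blocked inside.
- cap_two_grip (a point): Middle of cap_two's grip bar, 54 mm above its rim, the same as on cap_one.
- dissecting_tray: Empty shallow white tray with a blue edge, 153 mm (its x) by 253 mm (its y), walls 18 mm high and 2 mm thick, floor 2 mm thick, fixed to the bench. Origin: centre of the underside, z up.
- specimen_jar: White specimen jar with a lid, 56 mm across, 72 mm high, loose bystander, origin at the centre of its underside.
- lab_timer: Small white timer, 55 x 66 x 34 mm, loose bystander, origin at the centre of its underside.
- eyepiece: Black microscope eyepiece standing on end, 30 mm across, 42 mm high, loose bystander, origin at the centre of its underside.

How it is judged:
On the way, in this order (a step that is already met when the one before it is completed fails the run):
1. one of the caps rests loosely on the gauge's thread, let go of, not yet screwed down (((horizontal distance between cap_one and thread_gauge below 0.006 m and z of cap_one in the frame of thread_gauge between 0.0245 and 0.037 m and contact force between the fingers and cap_one below 0.1 N) or (horizontal distance between cap_two and thread_gauge below 0.006 m and z of cap_two in the frame of thread_gauge between 0.0245 and 0.037 m and contact force between the fingers and cap_two below 0.1 N))), for 0.1 s.
2. a cap is screwed onto the gauge as far as it goes: the good one home within 1.5 mm, or the blocked one to its stop, 7 mm higher, within 1 mm (((horizontal distance between cap_one and thread_gauge below 0.005 m and z of cap_one in the frame of thread_gauge below 0.0175 m) or (horizontal distance between cap_two and thread_gauge below 0.005 m and z of cap_two in the frame of thread_gauge below 0.024 m))), for 0.1 s.
3. the blocked cap stands in the tray, let go of (x of cap_two in the frame of dissecting_tray between -0.06 and 0.06 m and y of cap_two in the frame of dissecting_tray between -0.11 and 0.11 m and height (world z) of cap_two below 0.012 m and angle between cap_two's own z axis and vertical below 0.2 rad and contact force between the fingers and cap_two below 0.1 N), for 0.1 s.
At the end, for the whole second after the job is handed in: The good cap is screwed home on the gauge: its rim within 1.5 mm of the shoulder, centred within 5 mm and level; the blocked cap stands upright on the floor of the dissecting tray; both at rest and released (horizontal distance between cap_one and thread_gauge below 0.005 m and z of cap_one in the frame of thread_gauge below 0.0175 m and angle between the z axis of cap_one and the z axis of thread_gauge, either way round below 0.06 rad and x of cap_two in the frame of dissecting_tray between -0.06 and 0.06 m and y of cap_two in the frame of dissecting_tray between -0.11 and 0.11 m and height (world z) of cap_two below 0.012 m and angle between cap_two's own z axis and vertical below 0.2 rad and linear speed of each of cap_one, cap_two below 0.02 m/s); the robot touches nothing.
It fails at once if the jar, the timer or the eyepiece is moved by more than 30 mm (distance of any of specimen_jar, lab_timer, eyepiece from where it was at the start of the episode above 0.03 m).
It also fails if it takes over 72 s, if anything falls off the work surface, if the arm or the gripper's body presses on something with over 40 N, if the wrist force passes 120 N, or if a joint passes its speed limit or range.

ROBOT

A 6-joint arm with a two-finger parallel gripper is mounted at the origin on a cart in front of the work surface, level with it; the furniture and walls round the work are solid. World frame = base frame: x ahead of the robot, y to its left, z up, the work surface at z = 0. Lengths are in m, angles in rad, forces in N, time in s.
With the tool pointing down it reaches from about 0.225 to 0.875 m from the base axis. Payload 3.4 kg.
Tool frame: the origin (TCP) lies midway between the tips of the shut fingers; the grasp point (between the pads) lies 19 mm behind it (arm.pinch_z is the z of the grasp point in the tool frame, in m); z points along the fingers, y is the direction in which the jaws open and shut (so a half turn about z gives the same grasp; the last joint's range is limited). The gripper opens to 85 mm and grips with 20 to 120 N. Pads are 22 mm wide; open, the fingers measure 114 mm over their backs; the gripper's body (76 mm by 85 mm) begins 54 mm behind the grasp point. The pads swing forward as they close: fully open they stand 13 mm farther back than shut.
Start: joints at [-1.241, 0.276, 1.505, -0, 1.361, -0.121], TCP at [0.251, -0.518, 0.231] pointing down, gripper open.
Joint ranges: [-2.89, 2.89], [-0.75, 2.08], [0.22, 2.7], [-1.18, 4.32], [0.11, 2.71], [-2.7, 2.7]. Speed limits (rad/s): [2.57, 2.57, 3.14, 3.14, 3.14, 3.14].

INTERFACE

Orientations are given as a rotation vector (axis times angle).
In Python, from workcell import arm gives the robot as it stands.
- The arm moves only by the tool drive_tool, never from a script. Its argument "deltas" is a list of rows, each a list of 3 entries, a list of its own where there are three numbers: the closure in counts, from 0 (fully open) to 255 (shut), then the shift along the tool's x, y, z in mm, then the turn, a rotation vector about the tool's x, y, z in degrees. In form: [[claw, [x, y, z], [ax, ay, az]], ...]. A call has exactly 8 rows; each row shifts and turns the commanded pose from where the row before left it, along the tool's axes as they then stand; what a row does not reach is not made up. A row lasts 1/8 s, in which the tool goes at most 62.5 mm and 10.7 degrees, less where a joint would pass 70% of its speed; a pose out of reach is approached as far as the arm can. A call with a gripper value outside its range is refused whole. The fingers move at their own pace and stop on an object; "squeeze" is the grip in N (left out, the last holds). Time passes only in rows, so rows that do not move let the fingers close, or fill a call up. It gives the time, the measured TCP pose, the force and the opening at its end, in the units of the state.
- arm.sense(): the state, without advancing time (a new reading comes with each control period).
- arm.grab_frame(name): name is "side" or "top"; returns (picture, depth): 400x640x3 uint8, red, green, blue; 400x640 float32, m along the optical axis (not along the pixel's ray), 0 where there is no reading.
- arm.get_calibration(name): a dict with "intrinsics" (3x3 intrinsics, pixels), "R" (3x3) and "t" (3): a world point X has camera coordinates R X + t. Camera axes: x right, y down, z forward; pixel columns grow to the right and rows downward; lengths in m; the calibration is good to about 2 mm. A picture is of the moment at which its call begins. get_calibration takes no time and is no camera call.
- arm.hand_in(): hands the job in, once; it reports no verdict.
The state is a dict: "time": time; "joint_positions": joint angles; "qd": joint speeds; "joint_torque": joint torques, N m; "eef_pos": TCP position; "ee_rot": TCP orientation; "force": force on the tool from outside, world axes, zero at the start; "wrist_torque": the same for the moment, N m; "opening": finger opening in m.
Only numpy, scipy, OpenCV 4.12 (cv2) and the standard library are available. Lean on these libraries where they do the work, as an engineer would, in place of code of your own. Each camera call takes 0.05 s, during which the arm holds its last target.

## Working session

There is one attempt and no reset: what is moved stays moved. The work goes in short steps, Python scripts to look and compute and a tool call to move; the robot and the scene stay as the last step left them, time stands still between calls to the robot, and variables do not carry over. Pictures are saved under pics/ and viewed, and the job is handed in when it is done.

Besides the shell and the picture viewer there is one more tool, called after "Request:" in YAML: its name, and indented under it one key for each argument. drive_tool: Moves the arm, as the interface text tells. Its arguments: {"type":"object","properties":{"deltas":{"type":"array"},"squeeze":{"type":"number"}},"required":["deltas"]}

```bash
ls; mkdir -p pics
python3 - <<'E'
from workcell import arm
import cv2,numpy as np
print(arm.sense(), arm.pinch_z)
for n in("top","side"):
    p,d=arm.grab_frame(n); np.savez(f"pics/{n}0.npz",p=p,d=d)
    cv2.imwrite(f"pics/{n}0.png",p[:,:,::-1]); print(n,arm.get_calibration(n))
E
```

```text
pics
{'time': 0.0, 'joint_positions': array([-1.24099261e+00,  2.76566251e-01,  1.50614123e+00,  1.08343447e-05,
        1.36072982e+00, -1.20995884e-01]), 'qd': array([-0.0005503 ,  0.00129862,  0.00077258, -0.00042377,  0.00096794,
        0.00084211]), 'joint_torque': array([ 7.87373283e-04, -4.16770935e+01, -2.45800585e+01, -1.79304843e-04,
        1.06267192e-02,  6.24667422e-06]), 'eef_pos': array([ 0.25034181, -0.51703634,  0.2304529 ]), 'ee_rot': array([-3.06033705e+00, -7.01719857e-01,  2.85249719e-04]), 'force': array([-0.39272284, -0.84997779,  0.63451096]), 'wrist_torque': array([-0.01064553, -0.01602767, -0.03656777]), 'opening': 0.08524633357654773} -0.0187
top {'intrinsics': array([[423.30985999,   0.        , 315.49655418],
       [  0.        , 423.30985999, 201.30132376],
       [  0.        ,   0.        ,   1.        ]]), 'R': array([[-0.00596   , -0.99989326, -0.01333935],
       [-0.99665154,  0.00702747, -0.08146368],
       [ 0.08154873,  0.01280916, -0.99658704]]), 't': array([0.02879698, 0.57796729, 1.11392762])}
side {'intrinsics': array([[402.95650503,   0.        , 318.72493853],
       [  0.        , 402.95650503, 199.93472597],
       [  0.        ,   0.        ,   1.        ]]), 'R': array([[-0.87621811, -0.48185523,  0.00757414],
       [-0.30182404,  0.53645665, -0.78810946],
       [ 0.37569147, -0.69284183, -0.61548852]]), 't': array([0.5077252 , 0.23019348, 0.95662233])}
```

View pics/top0.png

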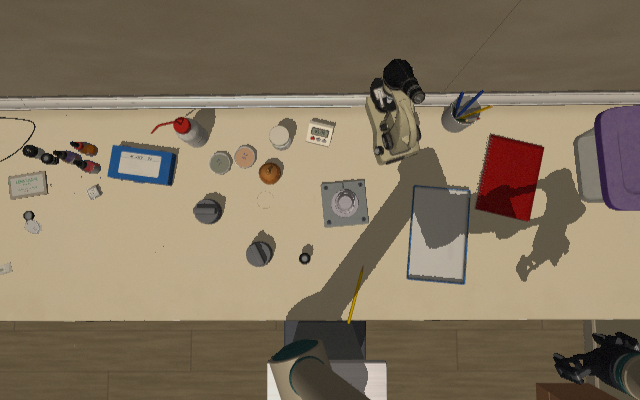

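View pics/side0.png

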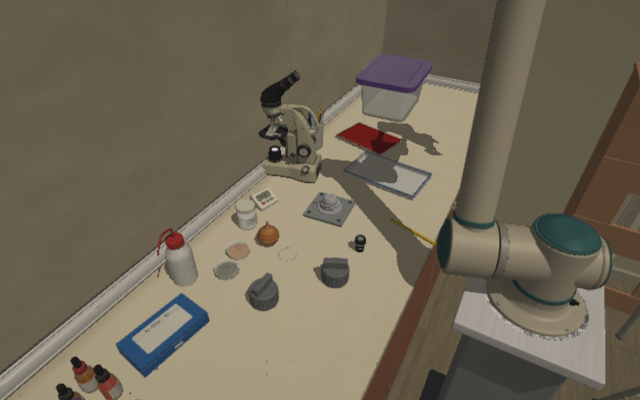

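The top view shows the caps at about (208,210) and (259,254), the gauge at (344,203), the tray at (438,234), and the eyepiece at (305,258). The jar is at (280,136) and the timer at (320,132). Next I'll measure these points from depth.

```bash
cat > h.py <<'E'
import numpy as np,cv2
from workcell import arm
def cloud(n,d):
    c=arm.get_calibration(n);K=c["intrinsics"];v,u=np.mgrid[0:400,0:640]
    P=np.stack([(u-K[0,2])/K[0,0]*d,(v-K[1,2])/K[1,1]*d,d],-1)
    return (P-c["t"])@c["R"]
def proj(n,X):
    c=arm.get_calibration(n);x=np.asarray(X)@c["R"].T+c["t"];p=x@c["intrinsics"].T
    return p[...,:2]/p[...,2:]
def ray(n,uv,z):
    c=arm.get_calibration(n);C=-c["R"].T@c["t"]
    r=c["R"].T@np.linalg.inv(c["intrinsics"])@np.array([uv[0],uv[1],1.])
    return C+r*(z-C[2])/r[2]
def rect(P,lo,hi,box):
    m=(P[...,2]>lo)&(P[...,2]<hi)&(P[...,0]>box[0])&(P[...,0]<box[1])&(P[...,1]>box[2])&(P[...,1]<box[3])
    q=P[m]; 
    if len(q)<5: return len(q)
    r=cv2.minAreaRect((q[:,:2]*1000).astype(np.float32))
    w,v=np.linalg.eigh(np.cov(q[:,:2].T)); 
    return len(q),np.round(np.median(q,0),4),[np.round(a,1) for a in r],"long axis deg",round(np.degrees(np.arctan2(v[1,1],v[0,1])),1)
E
python3 - <<'E'
from h import *
for n in("top","side"):
    z=np.load(f"pics/{n}0.npz");P=cloud(n,z["d"])
    for uv in [(208,210),(259,254),(344,203)]:
        X=ray("top",uv,.06);b=[X[0]-.06,X[0]+.06,X[1]-.06,X[1]+.06]
        print(n,uv,np.round(X,3))
        for lo,hi in[(.058,.072),(.047,.056),(.036,.046),(.006,.0135),(.014,.022)]: print("   ",lo,rect(P,lo,hi,b))
p=np.load("pics/top0.npz")["p"]
a=cv2.resize(p[170:280,180:310],None,fx=6,fy=5.4,interpolation=cv2.INTER_CUBIC)[:,:,::-1];a=cv2.resize(p[170:270,185:315],None,fx=6,fy=6,interpolation=cv2.INTER_CUBIC)[:,:,::-1]
cv2.imwrite("pics/c1.png",a)
b=cv2.resize(p[160:300,310:490],None,fx=4.2,fy=4.2,interpolation=cv2.INTER_CUBIC)[:,:,::-1];cv2.imwrite("pics/c2.png",b)
p=np.load("pics/side0.npz")["p"]
cv2.imwrite("pics/c3.png",cv2.resize(p[180:315,240:400],None,fx=4.4,fy=4.4,interpolation=cv2.INTER_CUBIC)[:,:,::-1])
E
```

```text
top (208, 210) [0.554 0.305 0.06 ]
    0.058 (136, array([0.5529, 0.3136, 0.0658]), [array([552.9, 315. ]), array([56.5, 13.5]), np.float64(89.9)], 'long axis deg', np.float64(89.6))
    0.047 (12, array([0.5562, 0.3025, 0.0484]), [array([557.6, 308.2]), array([51.4, 30.5]), np.float64(48.2)], 'long axis deg', np.float64(52.8))
    0.036 (333, array([0.5451, 0.3129, 0.0423]), [array([553.1, 314.1]), array([61.9, 63.8]), np.float64(89.9)], 'long axis deg', np.float64(176.8))
    0.006 (29, array([0.5547, 0.2861, 0.0079]), [array([553.6, 296.1]), array([ 94.5, 117. ]), np.float64(8.9)], 'long axis deg', np.float64(145.2))
    0.014 (19, array([0.5407, 0.2885, 0.0168]), [array([551.9, 293.5]), array([21.9, 62.8]), np.float64(83.7)], 'long axis deg', np.float64(169.9))
top (259, 254) [0.44  0.171 0.06 ]
    0.058 (144, array([0.4388, 0.1753, 0.0653]), [array([439. , 176.6]), array([56.4, 17.1]), np.float64(25.5)], 'long axis deg', np.float64(-153.9))
    0.047 (14, array([0.4458, 0.1738, 0.0488]), [array([446.3, 178.5]), array([46.2, 36.2]), np.float64(77.5)], 'long axis deg', np.float64
[... 2637 characters left out ...]
, 'long axis deg', np.float64(-156.7))
side (344, 203) [ 0.57  -0.049  0.06 ]
    0.058 0
    0.047 (91, array([ 0.5709, -0.0485,  0.0511]), [array([571.1, -49.9]), array([36.4, 37.1]), np.float64(50.0)], 'long axis deg', np.float64(105.4))
    0.036 (50, array([ 0.5613, -0.0371,  0.0413]), [array([568.6, -49.6]), array([43.7, 38.2]), np.float64(35.9)], 'long axis deg', np.float64(-138.4))
    0.006 (472, array([ 0.5543, -0.0245,  0.0121]), [array([570.2, -49.3]), array([118.4, 119.4]), np.float64(0.8)], 'long axis deg', np.float64(-150.1))
    0.014 (263, array([ 0.556 , -0.0336,  0.0157]), [array([568.8, -49.1]), array([114.3, 113.5]), np.float64(3.6)], 'long axis deg', np.float64(-149.4))
```

View pics/c1.png

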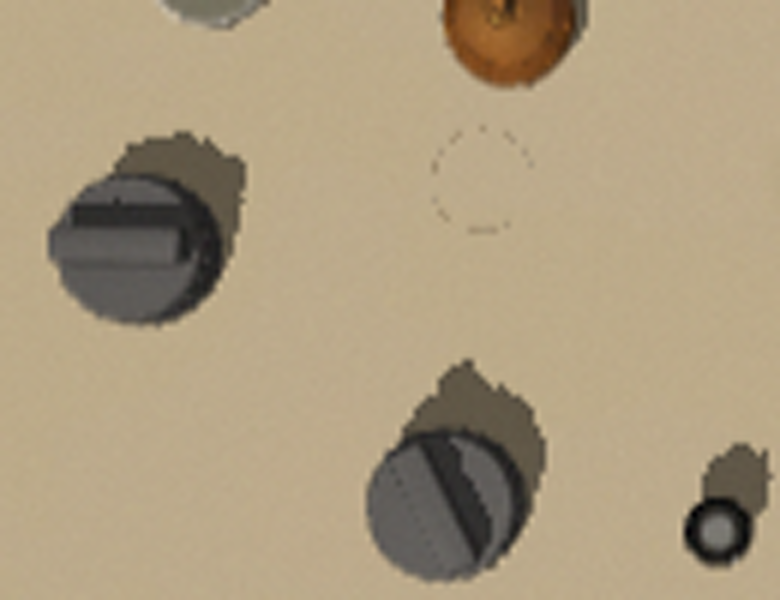

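View pics/c2.png

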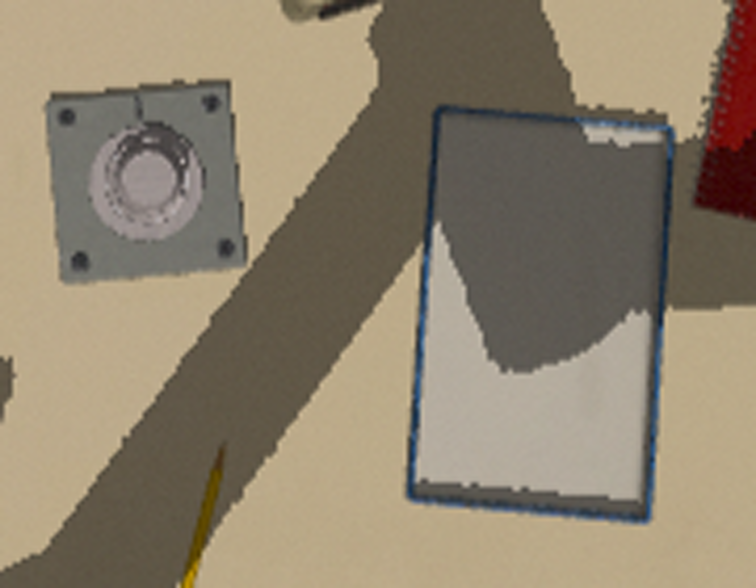

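View pics/c3.png

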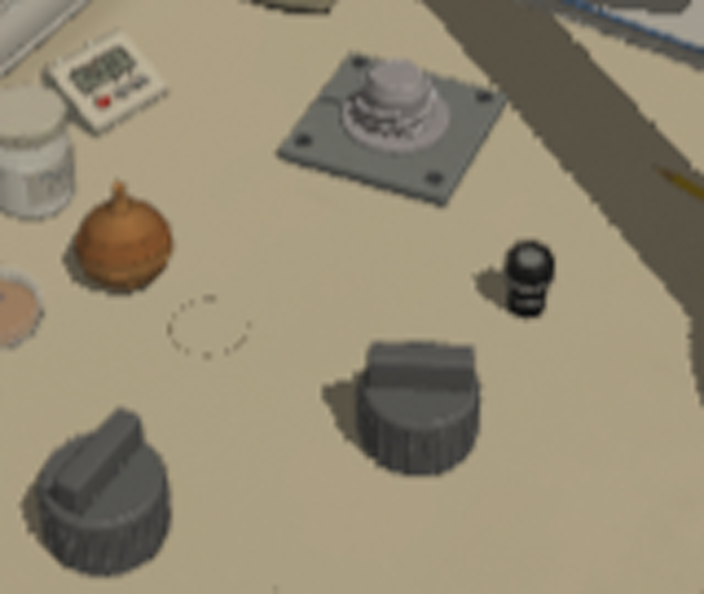

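Run:
```python
from h import *
p=np.load("pics/side0.npz")["p"]
a=cv2.resize(p[250:315,240:300],None,fx=6,fy=6,interpolation=cv2.INTER_NEAREST)
b=cv2.resize(p[240:305,310:370],None,fx=6,fy=6,interpolation=cv2.INTER_NEAREST)
cv2.imwrite("pics/c4.png",cv2.convertScaleAbs(np.hstack([a,b])[:,:,::-1],alpha=2))
t=np.load("pics/top0.npz")["p"]
a=cv2.resize(t[190:235,185:230],None,fx=8,fy=8,interpolation=cv2.INTER_NEAREST)
b=cv2.resize(t[232:277,238:283],None,fx=8,fy=8,interpolation=cv2.INTER_NEAREST)
cv2.imwrite("pics/c5.png",cv2.convertScaleAbs(np.hstack([a,b])[:,:,::-1],alpha=2))
# gauge yaw: plate edges from top colour; tray corners
z=np.load("pics/top0.npz");P=cloud("top",z["d"])
hsv=cv2.cvtColor(t,cv2.COLOR_RGB2HSV)
g=((hsv[...,1]<60)&(P[...,2]>.004)&(P[...,0]>.49)&(P[...,0]<.65)&(P[...,1]>-.13)&(P[...,1]<.03)).astype(np.uint8)
cs=max(cv2.findContours(g,0,2)[0],key=cv2.contourArea)
q=np.array([ray("top",c[0],.012)[:2] for c in cs])*1000
print("plate",cv2.minAreaRect(q.astype(np.float32)))
bl=((hsv[...,0]>95)&(hsv[...,0]<125)&(hsv[...,1]>90)).astype(np.uint8);bl[:, :395]=0;bl[:,480:]=0;bl[:180]=0;bl[290:]=0
v,u=np.nonzero(bl);q=np.array([ray("top",c,.018)[:2] for c in zip(u,v)])*1000
print("tray",cv2.minAreaRect(q.astype(np.float32)))
for uv,zz in[((305,258),.042),((280,136),.072),((320,132),.034),((270,172),.05)]: print(uv,ray("top",uv,zz).round(3))
```

```text
plate ((573.8568115234375, -52.37225341796875), (121.36572265625, 119.79335021972656), 4.82912015914917)
tray ((488.8611755371094, -303.4580078125), (153.16162109375, 250.9138641357422), 84.44419860839844)
(305, 258) [0.428 0.053 0.042]
(280, 136) [0.746 0.116 0.072]
(320, 132) [0.765 0.012 0.034]
(270, 172) [0.655 0.145 0.05 ]
```

View pics/c4.png

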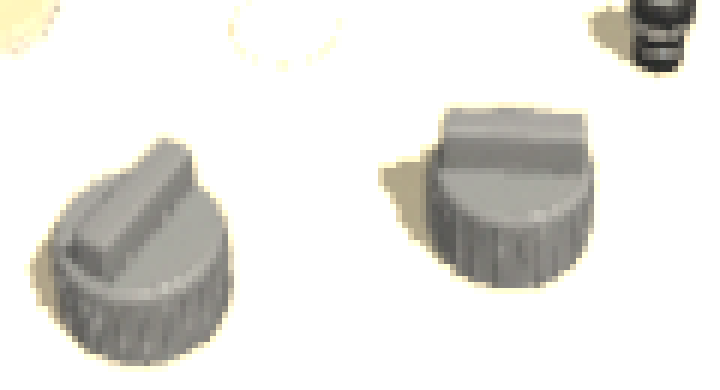

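View pics/c5.png

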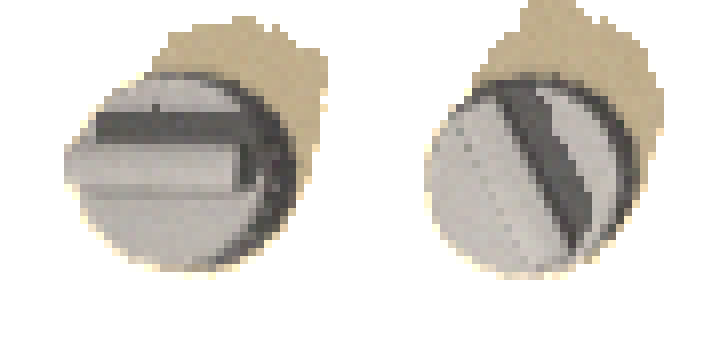

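Request:
drive_tool:
  deltas:
    - [0, [38, -44, 0], [0, 0, 0]]
    - [0, [38, -44, 0], [0, 0, 0]]
    - [0, [38, -44, 0], [0, 0, 0]]
    - [0, [38, -44, 0], [0, 0, 0]]
    - [0, [38, -44, 0], [0, 0, 0]]
    - [0, [38, -44, 0], [0, 0, 0]]
    - [0, [38, -44, 0], [0, 0, 0]]
    - [0, [38, -44, 0], [0, 0, 0]]
  squeeze: 60

```text
time: 1.1
eef_pos: [0.3708, -0.0665, 0.2312]
ee_rot: [3.062, 0.701, 0.001]
force: [0.7, -0.4, -0.3]
opening: 0.0855
```

```bash
cat >> h.py <<'E'
from scipy.spatial.transform import Rotation as Ro
def to(x=None,y=None,z=None,phi=None):
    s=arm.sense();R=Ro.from_rotvec(s["ee_rot"]).as_matrix();p=s["eef_pos"]
    f=np.degrees(np.arctan2(R[1,0],R[0,0]))
    print("t",round(s["time"],2),"p",p.round(4),"phi",round(f,2),"tilt",np.degrees(np.arccos(-R[2,2])).round(2),"F",s["force"].round(1),"T",s["wrist_torque"].round(2),"op",round(s["opening"],4),"q6",s["joint_positions"][5].round(2),"q1",s["joint_positions"][0].round(2))
    g=np.array([p[0] if x is None else x,p[1] if y is None else y,p[2] if z is None else z])
    print("tool delta mm",((R.T@(g-p))*1000).round(1), "turn az", None if phi is None else round(f-phi,1))
E
python3 -c "
from h import *
to(.4385,.1775,.12,25.7)"
```

```text
t 1.1 p [ 0.3708 -0.0665  0.2312] phi 25.8 tilt 0.03 F [ 0.7 -0.4 -0.3] T [-0.02 -0.04  0.02] op 0.0855 q6 0.76 q1 -0.36
tool delta mm [ 167.1 -190.2  111.2] turn az 0.1
```

Request:
drive_tool:
  deltas:
    - [0, [33.4, -38, 10], [0, 0, 0]]
    - [0, [33.4, -38, 10], [0, 0, 0]]
    - [0, [33.4, -38, 10], [0, 0, 0]]
    - [0, [33.4, -38, 10], [0, 0, 0]]
    - [0, [33.5, -38.2, 10], [0, 0, 0]]
    - [0, [0, 0, 45], [0, 0, 0]]
    - [0, [0, 0, 40], [0, 0, 0]]
    - [0, [0, 0, 28], [0, 0, 0]]

```text
time: 2.1
eef_pos: [0.437, 0.1757, 0.0663]
ee_rot: [3.062, 0.703, -0.004]
force: [0.8, 0.6, 0.7]
opening: 0.0857
```

```bash
python3 -c "
from h import *
to(.4385,.1775,.047,25.7)"
```

```text
t 2.1 p [0.437  0.1757 0.0663] phi 25.87 tilt 0.16 F [0.8 0.6 0.7] T [-0.   -0.01 -0.04] op 0.0857 q6 1.35 q1 0.23
tool delta mm [ 2.1 -1.  19.3] turn az 0.2
```

Request:
drive_tool:
  deltas:
    - [0, [1.5, -0.8, 19], [0, 0, 0.2]]
    - [255, [0, 0, 0], [0, 0, 0]]
    - [255, [0, 0, 0], [0, 0, 0]]
    - [255, [0, 0, 0], [0, 0, 0]]
    - [255, [0, 0, 0], [0, 0, 0]]
    - [255, [0, 0, 0], [0, 0, 0]]
    - [255, [0, 0, 0], [0, 0, 0]]
    - [255, [0, 0, 0], [0, 0, 0]]

```text
time: 3.1
eef_pos: [0.4399, 0.1773, 0.0501]
ee_rot: [-3.063, -0.697, -0.003]
force: [-1.4, 0.5, 6.0]
opening: 0.0148
```

```bash
python3 -c "
from h import *
to(.572,-.0505,.15,25.7)"
```

```text
t 3.1 p [0.4399 0.1773 0.0501] phi 25.62 tilt 0.09 F [-1.4  0.5  6. ] T [-0.01  0.12  0.03] op 0.0148 q6 1.36 q1 0.24
tool delta mm [ 20.8 262.6 -99.8] turn az -0.1
```

Request:
drive_tool:
  deltas:
    - [255, [0, 0, -40], [0, 0, 0]]
    - [255, [0, 0, -40], [0, 0, 0]]
    - [255, [4, 52, -4], [0, 0, 0]]
    - [255, [4, 52, -4], [0, 0, 0]]
    - [255, [4, 52, -4], [0, 0, 0]]
    - [255, [4, 53, -4], [0, 0, 0]]
    - [255, [4, 53, -4], [0, 0, 0]]
    - [255, [0, 0, 0], [0, 0, -10]]

```text
time: 4.1
eef_pos: [0.573, -0.0545, 0.149]
ee_rot: [2.988, 0.962, 0.002]
force: [-1.0, 0.1, -1.9]
opening: 0.0146
```

Request:
drive_tool:
  deltas:
    - [255, [0, 0, 0], [0, 0, -10.4]]
    - [255, [0, 0, 0], [0, 0, -10.4]]
    - [255, [0, 0, 0], [0, 0, -10.4]]
    - [255, [0, 0, 0], [0, 0, -10.4]]
    - [255, [0, 0, 0], [0, 0, -10.4]]
    - [255, [0, 0, 0], [0, 0, -10.4]]
    - [255, [0, 0, 0], [0, 0, -10.4]]
    - [255, [0, 0, 0], [0, 0, -10.4]]

```text
time: 5.1
eef_pos: [0.5701, -0.0505, 0.1486]
ee_rot: [-1.59, -2.708, 0.001]
force: [0.1, -0.5, -1.7]
opening: 0.0145
```

Run:
```python
from h import *
to(.572,-.0505,.105,140)
for n in("top","side"):
    p,d=arm.grab_frame(n);cv2.imwrite(f"pics/h_{n}.png",cv2.resize(p[120:300,200:440] if n=="top" else p[100:280,240:480],None,fx=3,fy=3)[:,:,::-1])
```

```text
t 5.1 p [ 0.5701 -0.0505  0.1486] phi 119.17 tilt 0.08 F [ 0.1 -0.5 -1.7] T [-0.02  0.   -0.03] op 0.0145 q6 -0.72 q1 -0.21
tool delta mm [-0.9  1.7 43.6] turn az -20.8
```

View pics/h_side.png

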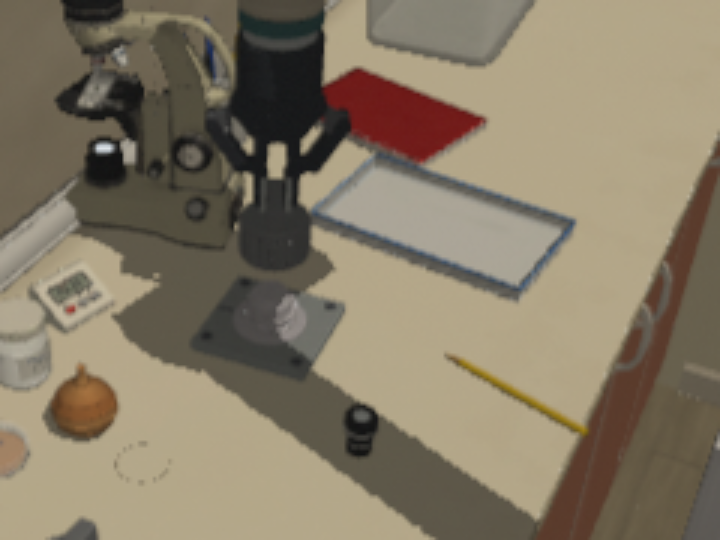

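Request:
drive_tool:
  deltas:
    - [255, [-0.3, 0.8, 10], [0, 0, 0]]
    - [255, [0, 0, 5], [0, 0, -10.4]]
    - [255, [0, 0, 5], [0, 0, -10.4]]
    - [255, [0, 0, 10], [0, 0, 0]]
    - [255, [0, 0, 10], [0, 0, 0]]
    - [255, [0, 0, 10], [0, 0, 0]]
    - [255, [0, 0, 8], [0, 0, 0]]
    - [255, [0, 0, 0], [0, 0, 0]]

```text
time: 6.2
eef_pos: [0.571, -0.0502, 0.0904]
ee_rot: [-1.084, -2.947, 0.0]
force: [-0.4, 0.3, -1.0]
opening: 0.0141
```

Run:
```python
from h import *
to(.5711,-.0497,.085,140)
```

```text
t 6.2 p [ 0.571  -0.0502  0.0904] phi 139.6 tilt 0.09 F [-0.4  0.3 -1. ] T [0.02 0.01 0.02] op 0.0141 q6 -1.07 q1 -0.21
tool delta mm [0.3 0.5 5.4] turn az -0.4
```

Request:
drive_tool:
  deltas:
    - [255, [0, 0, 2], [0, 0, 0]]
    - [255, [0, 0, 2], [0, 0, 0]]
    - [255, [0, 0, 1.5], [0, 0, 0]]
    - [255, [0, 0, 0], [0, 0, 0]]
    - [255, [0, 0, 0], [0, 0, 0]]
    - [255, [0, 0, 0], [0, 0, 0]]
    - [255, [0, 0, 0], [0, 0, 0]]
    - [255, [0, 0, 0], [0, 0, 0]]

```text
time: 7.2
eef_pos: [0.5715, -0.0504, 0.0858]
ee_rot: [1.084, 2.949, -0.0]
force: [-0.4, -0.1, -0.9]
opening: 0.0145
```

Run:
```python
from h import *
to(.5711,-.0497,.085,140)
```

```text
t 7.2 p [ 0.5715 -0.0504  0.0858] phi 139.63 tilt 0.01 F [-0.4 -0.1 -0.9] T [-0.02 -0.03  0.  ] op 0.0145 q6 -1.08 q1 -0.21
tool delta mm [0.8 0.2 0.8] turn az -0.4
```

Request:
drive_tool:
  deltas:
    - [255, [0, 0, 1.5], [0, 0, 0]]
    - [255, [0, 0, 1.5], [0, 0, 0]]
    - [255, [0, 0, 1.5], [0, 0, 0]]
    - [255, [0, 0, 1.5], [0, 0, 0]]
    - [255, [0, 0, 0], [0, 0, 0]]
    - [255, [0, 0, 0], [0, 0, 0]]
    - [255, [0, 0, 0], [0, 0, 0]]
    - [255, [0, 0, 0], [0, 0, 0]]

```text
time: 8.2
eef_pos: [0.5716, -0.0504, 0.0799]
ee_rot: [1.084, 2.948, -0.0]
force: [0.4, 0.4, -1.5]
opening: 0.0145
```

Run:
```python
from h import *
to(.5711,-.0497,.085,140)
```

```text
t 8.2 p [ 0.5716 -0.0504  0.0799] phi 139.63 tilt 0.01 F [ 0.4  0.4 -1.5] T [ 0.03 -0.02 -0.  ] op 0.0145 q6 -1.08 q1 -0.21
tool delta mm [ 0.8  0.2 -5.1] turn az -0.4
```

Request:
drive_tool:
  deltas:
    - [255, [0, 0, 1.5], [0, 0, 0]]
    - [130, [0, 0, 0], [0, 0, 0]]
    - [130, [0, 0, 0], [0, 0, 0]]
    - [130, [0, 0, 0], [0, 0, 0]]
    - [130, [0, 0, 0], [0, 0, 0]]
    - [130, [0, 0, 0], [0, 0, 0]]
    - [130, [0, 0, 0], [0, 0, 0]]
    - [130, [0, 0, 0], [0, 0, 0]]

```text
time: 9.2
eef_pos: [0.5716, -0.0504, 0.0783]
ee_rot: [1.084, 2.949, -0.0]
force: [-0.3, -0.2, -0.5]
opening: 0.0417
```

Run:
```python
from h import *
to(.5711,-.0497,.077,140)
for n in("top","side"):
    p,d=arm.grab_frame(n);cv2.imwrite(f"pics/r_{n}.png",cv2.resize(p[120:300,200:440] if n=="top" else p[120:250,260:420],None,fx=4,fy=4)[:,:,::-1])
    P=cloud(n,d);b=[.53,.62,-.095,-.005]
    for lo,hi in[(.062,.074),(.085,.102)]:print(n,rect(P,lo,hi,b))
```

```text
t 9.2 p [ 0.5716 -0.0504  0.0783] phi 139.63 tilt 0.01 F [-0.3 -0.2 -0.5] T [ 0.02 -0.01  0.03] op 0.0417 q6 -1.08 q1 -0.21
tool delta mm [0.8 0.2 1.3] turn az -0.4
top (34, array([ 0.5463, -0.0372,  0.0669]), [array([549.4, -38.1]), array([48.6, 11.4]), np.float64(57.4)], 'long axis deg', np.float64(58.2))
top 0
side (172, array([ 0.5642, -0.0355,  0.0689]), [array([565.8, -47.1]), array([65. , 55.4]), np.float64(50.5)], 'long axis deg', np.float64(-138.5))
side (143, array([ 0.5674, -0.0487,  0.0921]), [array([570.8, -47.8]), array([60.2, 48.6]), np.float64(7.5)], 'long axis deg', np.float64(47.1))
```

View pics/r_side.png

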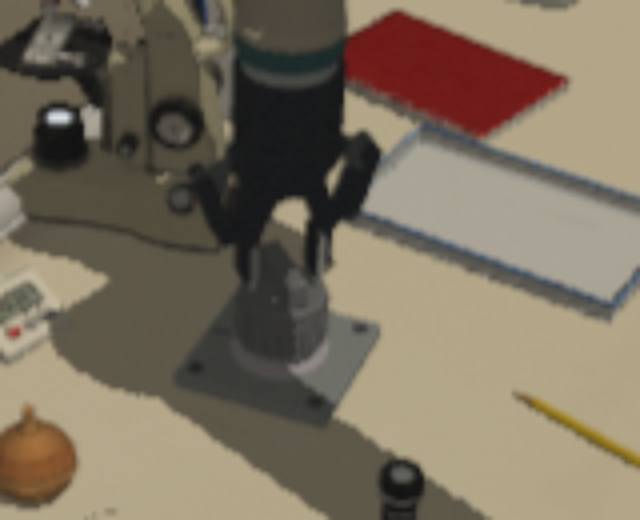

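Request:
drive_tool:
  deltas:
    - [255, [0, 0, 0], [0, 0, 0]]
    - [255, [0, 0, 0], [0, 0, 0]]
    - [255, [0, 0, 0], [0, 0, 0]]
    - [255, [0, 0, 0.6], [0, 0, 8]]
    - [255, [0, 0, 0.6], [0, 0, 8]]
    - [255, [0, 0, 0.6], [0, 0, 8]]
    - [255, [0, 0, 0.6], [0, 0, 8]]
    - [255, [0, 0, 0], [0, 0, 0]]
  squeeze: 60

```text
time: 10.3
eef_pos: [0.5717, -0.0504, 0.076]
ee_rot: [1.852, 2.537, -0.0]
force: [-0.3, 0.2, 1.6]
opening: 0.0141
```

Run:
```python
from h import *
to(.5711,-.0497,.077,140)
```

```text
t 10.3 p [ 0.5717 -0.0504  0.076 ] phi 107.72 tilt 0.02 F [-0.3  0.2  1.6] T [ 0.01 -0.05 -0.01] op 0.0141 q6 -0.52 q1 -0.21
tool delta mm [ 0.9 -0.3 -1. ] turn az -32.3
```

Request:
drive_tool:
  deltas:
    - [255, [0, 0, 0.6], [0, 0, 8]]
    - [255, [0, 0, 0.6], [0, 0, 8]]
    - [255, [0, 0, 0.6], [0, 0, 8]]
    - [255, [0, 0, 0.6], [0, 0, 8]]
    - [255, [0, 0, 0.6], [0, 0, 8]]
    - [255, [0, 0, 0.6], [0, 0, 8]]
    - [255, [0, 0, 0], [0, 0, 0]]
    - [255, [0, 0, 0], [0, 0, 0]]

```text
time: 11.3
eef_pos: [0.5733, -0.0503, 0.0745]
ee_rot: [2.722, 1.564, 0.006]
force: [-0.6, 1.2, 9.2]
opening: 0.0144
```

Run:
```python
from h import *
to(.5711,-.0497,.077,140)
```

```text
t 11.3 p [ 0.5733 -0.0503  0.0745] phi 59.75 tilt 0.26 F [-0.6  1.2  9.2] T [ 0.31  0.01 -0.03] op 0.0144 q6 0.32 q1 -0.21
tool delta mm [-0.6 -2.2 -2.6] turn az -80.2
```

Request:
drive_tool:
  deltas:
    - [255, [0, 0, 0], [0, 0, 6]]
    - [255, [0, 0, 0], [0, 0, 6]]
    - [255, [0, 0, 0], [0, 0, 0]]
    - [255, [0, 0, 0], [0, 0, 0]]
    - [255, [0, 0, 0], [0, 0, 0]]
    - [255, [0, 0, 0], [0, 0, 0]]
    - [255, [0, 0, 0], [0, 0, 0]]
    - [255, [0, 0, 0], [0, 0, 0]]

```text
time: 12.3
eef_pos: [0.5736, -0.0509, 0.0744]
ee_rot: [2.87, 1.27, 0.007]
force: [0.7, -0.4, 10.3]
opening: 0.014
```

Run:
```python
from h import *
to(.5711,-.0497,.077,140)
for n in("top","side"):
    p,d=arm.grab_frame(n);cv2.imwrite(f"pics/s_{n}.png",cv2.resize(p[120:300,200:440] if n=="top" else p[120:250,260:420],None,fx=4,fy=4)[:,:,::-1])
    P=cloud(n,d);b=[.53,.62,-.1,-.0]
    m=(P[...,2]>.03)&(P[...,2]<.11)&(P[...,0]>b[0])&(P[...,0]<b[1])&(P[...,1]>b[2])&(P[...,1]<b[3])
    print(n,np.histogram(P[m][:,2]*1000,bins=range(30,112,2)))
```

```text
t 12.3 p [ 0.5736 -0.0509  0.0744] phi 47.75 tilt 0.3 F [ 0.7 -0.4 10.3] T [ 0.06 -0.03 -0.17] op 0.014 q6 0.53 q1 -0.21
tool delta mm [-0.8 -2.6 -2.6] turn az -92.3
top (array([0, 0, 0, 2, 0, 0, 2, 0, 2, 0, 0, 0, 1, 0, 1, 3, 3, 5, 4, 0, 0, 0,
       0, 0, 0, 0, 0, 0, 0, 0, 0, 0, 0, 0, 0, 0, 0, 0, 0, 0]), array([ 30,  32,  34,  36,  38,  40,  42,  44,  46,  48,  50,  52,  54,
        56,  58,  60,  62,  64,  66,  68,  70,  72,  74,  76,  78,  80,
        82,  84,  86,  88,  90,  92,  94,  96,  98, 100, 102, 104, 106,
       108, 110]))
side (array([11,  9, 15, 15, 11, 13, 14, 15, 12, 10, 12, 17, 12, 13, 16, 14, 36,
       54, 36, 14,  8,  6,  9, 13,  7,  7,  8, 14, 28, 18,  6,  4,  5,  9,
        5,  3, 12,  3,  6,  2]), array([ 30,  32,  34,  36,  38,  40,  42,  44,  46,  48,  50,  52,  54,
        56,  58,  60,  62,  64,  66,  68,  70,  72,  74,  76,  78,  80,
        82,  84,  86,  88,  90,  92,  94,  96,  98, 100, 102, 104, 106,
       108, 110]))
```

View pics/s_side.png

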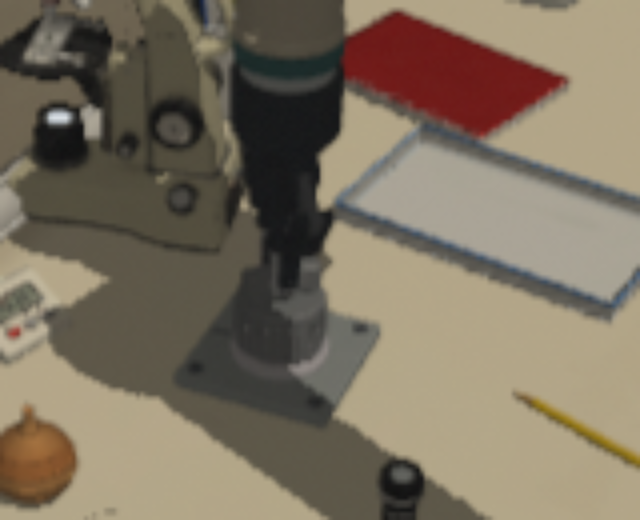

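Request:
drive_tool:
  deltas:
    - [255, [0, 0, 0], [0, 0, 5]]
    - [255, [0, 0, 0], [0, 0, 5]]
    - [255, [0, 0, 0], [0, 0, 0]]
    - [255, [0, 0, 0], [0, 0, 0]]
    - [255, [0, 0, 0], [0, 0, 0]]
    - [255, [0, 0, 0], [0, 0, 0]]
    - [255, [0, 0, 0], [0, 0, 0]]
    - [255, [0, 0, 0], [0, 0, 0]]

```text
time: 13.4
eef_pos: [0.5737, -0.0512, 0.0744]
ee_rot: [2.968, 1.018, 0.007]
force: [1.1, -0.4, 9.0]
opening: 0.0139
```

Run:
```python
from h import *
to(.5711,-.0497,.077,140)
```

```text
t 13.4 p [ 0.5737 -0.0512  0.0744] phi 37.85 tilt 0.32 F [ 1.1 -0.4  9. ] T [-0.04 -0.1   0.31] op 0.0139 q6 0.7 q1 -0.21
tool delta mm [-1.1 -2.8 -2.6] turn az -102.1
```

Request:
drive_tool:
  deltas:
    - [255, [0, 0, -2], [0, 0, 0]]
    - [255, [0, 0, -0.6], [0, 0, -10]]
    - [255, [0, 0, -0.6], [0, 0, -10]]
    - [255, [0, 0, -0.6], [0, 0, -10]]
    - [255, [0, 0, -0.6], [0, 0, -10]]
    - [255, [0, 0, -0.6], [0, 0, -10]]
    - [255, [0, 0, -0.6], [0, 0, -10]]
    - [255, [0, 0, -0.6], [0, 0, -10]]

```text
time: 14.4
eef_pos: [0.5709, -0.0505, 0.0779]
ee_rot: [-1.845, -2.541, 0.002]
force: [0.7, -1.3, -0.7]
opening: 0.0141
```

Request:
drive_tool:
  deltas:
    - [255, [0, 0, -0.6], [0, 0, -10]]
    - [255, [0, 0, -0.6], [0, 0, -10]]
    - [255, [0, 0, -0.6], [0, 0, -10]]
    - [255, [0, 0, 0], [0, 0, -2]]
    - [255, [0, 0, -1], [0, 0, 0]]
    - [255, [0, 0, -1], [0, 0, 0]]
    - [255, [0, 0, -1], [0, 0, 0]]
    - [255, [0, 0, -1], [0, 0, 0]]

```text
time: 15.4
eef_pos: [0.5715, -0.0504, 0.0844]
ee_rot: [-1.084, -2.948, 0.0]
force: [-0.5, 0.2, -1.7]
opening: 0.0146
```

Run:
```python
from h import *
to(.5711,-.0497,.077,140)
```

```text
t 15.4 p [ 0.5715 -0.0504  0.0844] phi 139.61 tilt 0.01 F [-0.5  0.2 -1.7] T [ 0.01  0.02 -0.03] op 0.0146 q6 -1.08 q1 -0.21
tool delta mm [0.8 0.3 7.4] turn az -0.4
```

Request:
drive_tool:
  deltas:
    - [255, [0, 0, -30], [0, 0, 0]]
    - [255, [0, 0, -30], [0, 0, 0]]
    - [255, [-20.2, -49.2, 0], [0, 0, 0]]
    - [255, [-20.2, -49.2, 0], [0, 0, 0]]
    - [255, [-20.2, -49.2, 0], [0, 0, 0]]
    - [255, [-20.2, -49.2, 0], [0, 0, 0]]
    - [255, [-20.2, -49.2, 0], [0, 0, 0]]
    - [255, [0, 0, 25], [0, 0, 0]]

```text
time: 16.4
eef_pos: [0.4897, -0.3086, 0.1211]
ee_rot: [1.089, 2.94, -0.006]
force: [0.4, 1.4, -2.1]
opening: 0.0142
```

Request:
drive_tool:
  deltas:
    - [255, [0, 0, 25], [0, 0, 0]]
    - [255, [0, 0, 25], [0, 0, 0]]
    - [255, [0, 0, 8], [0, 0, 0]]
    - [255, [0, 0, 3], [0, 0, 0]]
    - [255, [0, 0, 2], [0, 0, 0]]
    - [255, [0, 0, 1], [0, 0, 0]]
    - [255, [0, 0, 0], [0, 0, 0]]
    - [255, [0, 0, 0], [0, 0, 0]]

```text
time: 17.4
eef_pos: [0.4893, -0.3033, 0.0557]
ee_rot: [1.084, 2.948, -0.0]
force: [-0.3, -0.2, -1.8]
opening: 0.0144
```

Run:
```python
from h import *
to(.489,-.3035,.0535,140)
```

```text
t 17.4 p [ 0.4893 -0.3033  0.0557] phi 139.63 tilt 0.04 F [-0.3 -0.2 -1.8] T [ 0.02 -0.03  0.02] op 0.0144 q6 -1.54 q1 -0.68
tool delta mm [ 0.1 -0.3  2.2] turn az -0.4
```

Not in contact yet. I'll lower the last 2 mm and release.

Request:
drive_tool:
  deltas:
    - [255, [0, 0, 1], [0, 0, 0]]
    - [255, [0, 0, 1], [0, 0, 0]]
    - [255, [0, 0, 0.7], [0, 0, 0]]
    - [130, [0, 0, 0], [0, 0, 0]]
    - [130, [0, 0, 0], [0, 0, 0]]
    - [130, [0, 0, 0], [0, 0, 0]]
    - [0, [0, 0, -15], [0, 0, 0]]
    - [0, [0, 0, -40], [0, 0, 0]]

```text
time: 18.4
eef_pos: [0.488, -0.3023, 0.1071]
ee_rot: [-1.083, -2.945, -0.002]
force: [0.4, -0.7, 0.2]
opening: 0.0765
```

Run:
```python
from h import *
to(.552,.3155,.15,90)
for n in("top","side"):
    p,d=arm.grab_frame(n);cv2.imwrite(f"pics/t_{n}.png",cv2.resize(p[100:300,190:490],None,fx=2.6,fy=2.6)[:,:,::-1])
    P=cloud(n,d)
    print(n,rect(P,.036,.05,[.42,.56,-.37,-.23]),rect(P,.06,.075,[.42,.56,-.37,-.23]))
    print(n,"A",rect(P,.058,.072,[.49,.61,.255,.375]))
    print(n,"gauge",rect(P,.047,.056,[.51,.63,-.11,.01]))
```

```text
t 18.4 p [ 0.488  -0.3023  0.1071] phi 139.63 tilt 0.25 F [ 0.4 -0.7  0.2] T [-0.07 -0.06 -0.06] op 0.0765 q6 -1.54 q1 -0.68
tool delta mm [351.6 512.1 -41.4] turn az 49.6
top (231, array([ 0.4832, -0.2919,  0.0441]), [array([ 486.4, -297.1]), array([64.2, 49.6]), np.float64(21.8)], 'long axis deg', np.float64(51.1)) (87, array([ 0.4807, -0.2955,  0.0668]), [array([ 483.5, -299.8]), array([16.9, 41.5]), np.float64(47.2)], 'long axis deg', np.float64(138.7))
top A (132, array([0.5528, 0.3144, 0.0658]), [array([552.9, 314.8]), array([57. , 13.2]), np.float64(89.6)], 'long axis deg', np.float64(89.7))
top gauge (164, array([ 0.5733, -0.0524,  0.0514]), [array([573.7, -52.7]), array([37.1, 37.3]), np.float64(44.5)], 'long axis deg', np.float64(-148.8))
side (143, array([ 0.4882, -0.2886,  0.0437]), [array([ 488. , -300.6]), array([63. , 58.1]), np.float64(35.5)], 'long axis deg', np.float64(178.4)) (61, array([ 0.4888, -0.2984,  0.0671]), [array([ 489.4, -302. ]), array([15.1, 56.7]), np.float64(52.9)], 'long axis deg', np.float64(142.7))
side A (174, array([0.5502, 0.3186, 0.0649]), [array([551.5, 316.3]), array([58.6, 16.4]), np.float64(88.4)], 'long axis deg', np.float64(88.9))
side gauge (90, array([ 0.5718, -0.0492,  0.0508]), [array([571.2, -52.1]), array([36.3, 37.8]), np.float64(8.8)], 'long axis deg', np.float64(113.6))
```

View pics/t_side.png

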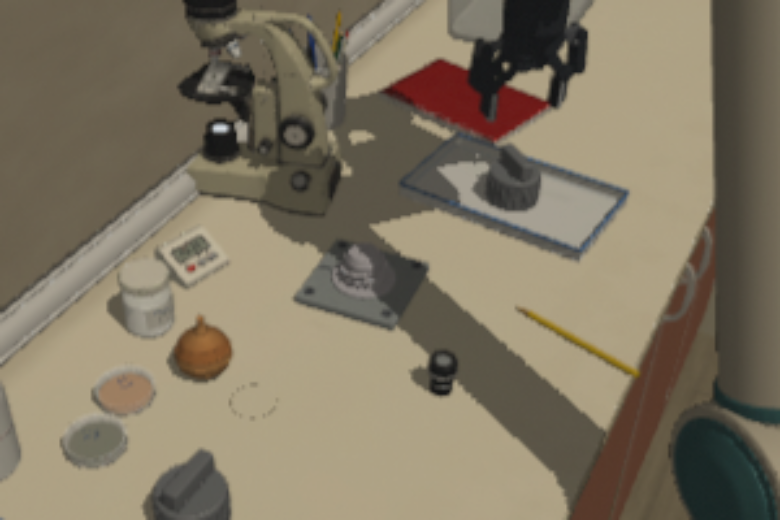

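Request:
drive_tool:
  deltas:
    - [0, [0, 0, -40], [0, 0, 0]]
    - [0, [32, 46.6, 0], [0, 0, 0]]
    - [0, [32, 46.6, 0], [0, 0, 0]]
    - [0, [32, 46.6, 0], [0, 0, 0]]
    - [0, [32, 46.6, 0], [0, 0, 0]]
    - [0, [32, 46.6, 0], [0, 0, 0]]
    - [0, [32, 46.6, 0], [0, 0, 0]]
    - [0, [32, 46.6, 0], [0, 0, 0]]

```text
time: 19.5
eef_pos: [0.5299, 0.0922, 0.1481]
ee_rot: [1.084, 2.948, 0.0]
force: [1.3, -0.4, -0.8]
opening: 0.0855
```

Request:
drive_tool:
  deltas:
    - [0, [32, 46.6, 0], [0, 0, 0]]
    - [0, [32, 46.6, 0], [0, 0, 0]]
    - [0, [32, 46.6, 0], [0, 0, 0]]
    - [0, [31, 46, 0], [0, 0, 0]]
    - [0, [0, 0, 0], [0, 0, 10]]
    - [0, [0, 0, 0], [0, 0, 10]]
    - [0, [0, 0, 10], [0, 0, 10]]
    - [0, [0, 0, 20], [0, 0, 10]]

```text
time: 20.5
eef_pos: [0.5541, 0.3147, 0.1185]
ee_rot: [2.033, 2.393, 0.004]
force: [0.7, 0.9, -0.2]
opening: 0.0855
```

Run:
```python
from h import *
to(.552,.3155,.050,89.4)
```

```text
t 20.5 p [0.5541 0.3147 0.1185] phi 99.31 tilt 0.16 F [ 0.7  0.9 -0.2] T [ 0.    0.03 -0.01] op 0.0855 q6 0.24 q1 0.41
tool delta mm [ 1.1 -2.1 68.5] turn az 9.9
```

Request:
drive_tool:
  deltas:
    - [0, [1, -1.5, 0], [0, 0, 0]]
    - [0, [0, 0, 20], [0, 0, 9.9]]
    - [0, [0, 0, 30], [0, 0, 0]]
    - [0, [0, 0, 17.5], [0, 0, 0]]
    - [255, [0, 0, 0], [0, 0, 0]]
    - [255, [0, 0, 0], [0, 0, 0]]
    - [255, [0, 0, 0], [0, 0, 0]]
    - [255, [0, 0, 0], [0, 0, 0]]

```text
time: 21.5
eef_pos: [0.5525, 0.3152, 0.0511]
ee_rot: [2.226, 2.216, 0.003]
force: [-2.0, 0.4, 1.8]
opening: 0.0141
```

Request:
drive_tool:
  deltas:
    - [255, [0, 0, 0], [0, 0, 0]]
    - [255, [0, 0, 0], [0, 0, 0]]
    - [255, [0, 0, 0], [0, 0, 0]]
    - [255, [0, 0, 0], [0, 0, 0]]
    - [255, [0, 0, -30], [0, 0, 0]]
    - [255, [0, 0, -35], [0, 0, 0]]
    - [255, [0, 0, -35], [0, 0, 0]]
    - [255, [0, 0, 0], [0, 0, 0]]

```text
time: 22.5
eef_pos: [0.5532, 0.3156, 0.1526]
ee_rot: [2.225, 2.215, 0.008]
force: [0.5, 0.1, -1.0]
opening: 0.0141
```

Run:
```python
from h import *
to(.572,-.0505,.15,140)
```

```text
t 22.5 p [0.5532 0.3156 0.1526] phi 89.73 tilt 0.31 F [ 0.5  0.1 -1. ] T [ 0.02 -0.01  0.  ] op 0.0141 q6 0.41 q1 0.41
tool delta mm [-366.1   20.5    1.9] turn az -50.3
```

Request:
drive_tool:
  deltas:
    - [255, [-52.3, 2.7, 0], [0, 0, 0]]
    - [255, [-52.3, 2.7, 0], [0, 0, 0]]
    - [255, [-52.3, 2.7, 0], [0, 0, 0]]
    - [255, [-52.3, 2.7, 0], [0, 0, 0]]
    - [255, [-52.3, 2.7, 0], [0, 0, 0]]
    - [255, [-52.3, 2.7, 0], [0, 0, 0]]
    - [255, [-52.3, 2.7, 0], [0, 0, 0]]
    - [255, [0, 0, 0], [0, 0, -10]]

```text
time: 23.5
eef_pos: [0.5679, -0.055, 0.1479]
ee_rot: [-2.024, -2.4, 0.004]
force: [0.0, 0.8, -2.2]
opening: 0.0144
```

Request:
drive_tool:
  deltas:
    - [255, [0, 0, 0], [0, 0, -10]]
    - [255, [0, 0, 0], [0, 0, -10]]
    - [255, [0, 0, 10], [0, 0, -10]]
    - [255, [0, 0, 10], [0, 0, -10]]
    - [255, [0, 0, 20], [0, 0, 0]]
    - [255, [0, 0, 15], [0, 0, 0]]
    - [255, [0, 0, 0], [0, 0, 0]]
    - [255, [0, 0, 0], [0, 0, 0]]

```text
time: 24.5
eef_pos: [0.5689, -0.0513, 0.0951]
ee_rot: [-1.081, -2.949, 0.001]
force: [0.2, 0.5, -1.2]
opening: 0.0142
```

Run:
```python
from h import *
to(.5715,-.0504,.0905,140)
```

```text
t 24.5 p [ 0.5689 -0.0513  0.0951] phi 139.74 tilt 0.02 F [ 0.2  0.5 -1.2] T [ 0.02 -0.02  0.02] op 0.0142 q6 -1.08 q1 -0.21
tool delta mm [-1.4  2.4  4.6] turn az -0.3
```

Request:
drive_tool:
  deltas:
    - [255, [-1.4, 2.2, 0], [0, 0, 0]]
    - [255, [0, 0, 3], [0, 0, 0]]
    - [255, [0, 0, 3], [0, 0, 0]]
    - [255, [0, 0, 2], [0, 0, 0]]
    - [255, [0, 0, 2], [0, 0, 0]]
    - [255, [0, 0, 2], [0, 0, 0]]
    - [255, [0, 0, 2], [0, 0, 0]]
    - [255, [0, 0, 1.5], [0, 0, 0]]

```text
time: 25.5
eef_pos: [0.572, -0.0509, 0.0798]
ee_rot: [1.081, 2.948, -0.001]
force: [0.9, -1.8, 0.5]
opening: 0.0141
```

Run:
```python
from h import *
to(.5715,-.0504,.0905,140)
```

```text
t 25.5 p [ 0.572  -0.0509  0.0798] phi 139.73 tilt 0.1 F [ 0.9 -1.8  0.5] T [-0.33 -0.3  -0.04] op 0.0141 q6 -1.08 q1 -0.21
tool delta mm [  0.7   0.1 -10.7] turn az -0.3
```

Request:
drive_tool:
  deltas:
    - [255, [0, 0, 1], [0, 0, 0]]
    - [255, [0, 0, 0.7], [0, 0, 9]]
    - [255, [0, 0, 0.7], [0, 0, 9]]
    - [255, [0, 0, 0.7], [0, 0, 9]]
    - [255, [0, 0, 0.7], [0, 0, 9]]
    - [255, [0, 0, 0.7], [0, 0, 9]]
    - [255, [0, 0, 0.7], [0, 0, 9]]
    - [255, [0, 0, 0.7], [0, 0, 9]]

```text
time: 26.5
eef_pos: [0.5717, -0.0506, 0.0736]
ee_rot: [2.468, 1.943, 0.001]
force: [1.4, -0.3, 0.1]
opening: 0.0142
```

Run:
```python
from h import *
to(.5715,-.0504,.067,140)
```

```text
t 26.5 p [ 0.5717 -0.0506  0.0736] phi 76.44 tilt 0.04 F [ 1.4 -0.3  0.1] T [-0.36 -0.45  0.01] op 0.0142 q6 0.03 q1 -0.21
tool delta mm [ 0.1 -0.3  6.6] turn az -63.6
```

Moving smoothly, with no axial load. Continuing.

Request:
drive_tool:
  deltas:
    - [255, [0, 0, 0.75], [0, 0, 10]]
    - [255, [0, 0, 0.75], [0, 0, 10]]
    - [255, [0, 0, 0.75], [0, 0, 10]]
    - [255, [0, 0, 0.75], [0, 0, 10]]
    - [255, [0, 0, 0.75], [0, 0, 10]]
    - [255, [0, 0, 0.75], [0, 0, 10]]
    - [255, [0, 0, 0.75], [0, 0, 10]]
    - [255, [0, 0, 0], [0, 0, 0]]

```text
time: 27.5
eef_pos: [0.5708, -0.0502, 0.0682]
ee_rot: [-3.136, -0.188, 0.002]
force: [-0.1, -1.2, -0.7]
opening: 0.0143
```

Run:
```python
from h import *
to(.5715,-.0504,.067,140)
```

```text
t 27.5 p [ 0.5708 -0.0502  0.0682] phi 6.85 tilt 0.08 F [-0.1 -1.2 -0.7] T [-0.13 -0.06 -0.01] op 0.0143 q6 1.24 q1 -0.21
tool delta mm [0.7 0.2 1.2] turn az -133.2
```

Request:
drive_tool:
  deltas:
    - [255, [0, 0, 0.7], [0, 0, 8]]
    - [255, [0, 0, 0.7], [0, 0, 8]]
    - [255, [0, 0, 0.7], [0, 0, 6]]
    - [255, [0, 0, 0.4], [0, 0, 6]]
    - [255, [0, 0, 0], [0, 0, 0]]
    - [255, [0, 0, 0], [0, 0, 0]]
    - [255, [0, 0, 0], [0, 0, 0]]
    - [255, [0, 0, 0], [0, 0, 0]]

```text
time: 28.5
eef_pos: [0.5714, -0.0499, 0.067]
ee_rot: [-3.087, 0.576, -0.001]
force: [-0.5, 1.0, 5.8]
opening: 0.014
```

Run:
```python
from h import *
to(.5715,-.0504,.067,140)
```

```text
t 28.5 p [ 0.5714 -0.0499  0.067 ] phi -21.12 tilt 0.07 F [-0.5  1.   5.8] T [ 0.27  0.05 -0.07] op 0.014 q6 1.73 q1 -0.21
tool delta mm [ 0.2  0.5 -0. ] turn az -161.1
```

Request:
drive_tool:
  deltas:
    - [255, [0, 0, 0.5], [0, 0, 6]]
    - [255, [0, 0, 0], [0, 0, 6]]
    - [255, [0, 0, 0], [0, 0, 0]]
    - [255, [0, 0, 0], [0, 0, 0]]
    - [130, [0, 0, 0], [0, 0, 0]]
    - [130, [0, 0, 0], [0, 0, 0]]
    - [0, [0, 0, -20], [0, 0, 0]]
    - [0, [0, 0, -60], [0, 0, 0]]

```text
time: 29.5
eef_pos: [0.5684, -0.0499, 0.1426]
ee_rot: [3.01, -0.898, -0.015]
force: [0.7, -0.6, -0.4]
opening: 0.0765
```

Request:
drive_tool:
  deltas:
    - [0, [-50, 0, -30], [0, 0, 0]]
    - [0, [-50, 0, -20], [0, 0, 0]]
    - [0, [-50, 0, 0], [0, 0, 0]]
    - [0, [0, 0, 0], [0, 0, 0]]
    - [0, [0, 0, 0], [0, 0, 0]]
    - [0, [0, 0, 0], [0, 0, 0]]
    - [0, [0, 0, 0], [0, 0, 0]]
    - [0, [0, 0, 0], [0, 0, 0]]

```text
time: 30.5
eef_pos: [0.4464, 0.0315, 0.1951]
ee_rot: [3.01, -0.9, -0.001]
force: [0.3, -0.6, -0.2]
opening: 0.0857
```

Run:
```python
from h import *
to()
for n in("top","side"):
    p,d=arm.grab_frame(n);cv2.imwrite(f"pics/f_{n}.png",cv2.resize(p[100:300,190:490],None,fx=2.6,fy=2.6)[:,:,::-1])
    P=cloud(n,d)
    b=[.51,.63,-.11,.01]
    print(n,"gauge cap",rect(P,.054,.064,b),rect(P,.076,.087,b))
    b=[.43,.55,-.36,-.25]
    print(n,"tray cap",rect(P,.036,.05,b),rect(P,.06,.075,b))
```

```text
t 30.5 p [0.4464 0.0315 0.1951] phi -33.3 tilt 0.03 F [ 0.3 -0.6 -0.2] T [ 0.02 -0.03 -0.05] op 0.0857 q6 2.07 q1 -0.09
tool delta mm [0. 0. 0.] turn az None
top gauge cap (342, array([ 0.5708, -0.0519,  0.0585]), [array([573.1, -52.3]), array([62.7, 63. ]), np.float64(44.9)], 'long axis deg', np.float64(57.4)) (141, array([ 0.5737, -0.051 ,  0.0815]), [array([573.2, -51.7]), array([15.9, 57.6]), np.float64(56.7)], 'long axis deg', np.float64(146.2))
top tray cap (341, array([ 0.4909, -0.2987,  0.0442]), [array([ 489.9, -303.8]), array([64.8, 63.5]), np.float64(28.6)], 'long axis deg', np.float64(50.7)) (149, array([ 0.4909, -0.3038,  0.067 ]), [array([ 489.5, -304.5]), array([17.1, 56.5]), np.float64(50.5)], 'long axis deg', np.float64(140.2))
side gauge cap (163, array([ 0.5683, -0.0383,  0.0584]), [array([569.6, -48.4]), array([65.5, 57.2]), np.float64(45.3)], 'long axis deg', np.float64(-154.5)) (77, array([ 0.5714, -0.0484,  0.0809]), [array([572.3, -50.4]), array([15.8, 58.3]), np.float64(55.7)], 'long axis deg', np.float64(147.2))
side tray cap (89, array([ 0.4741, -0.2905,  0.0437]), [array([ 478.7, -302.9]), array([44.4, 61.1]), np.float64(17.0)], 'long axis deg', np.float64(58.1)) (42, array([ 0.4798, -0.2928,  0.0663]), [array([ 481.2, -295.8]), array([14.9, 37.8]), np.float64(52.7)], 'long axis deg', np.float64(139.2))
```

View pics/f_side.png

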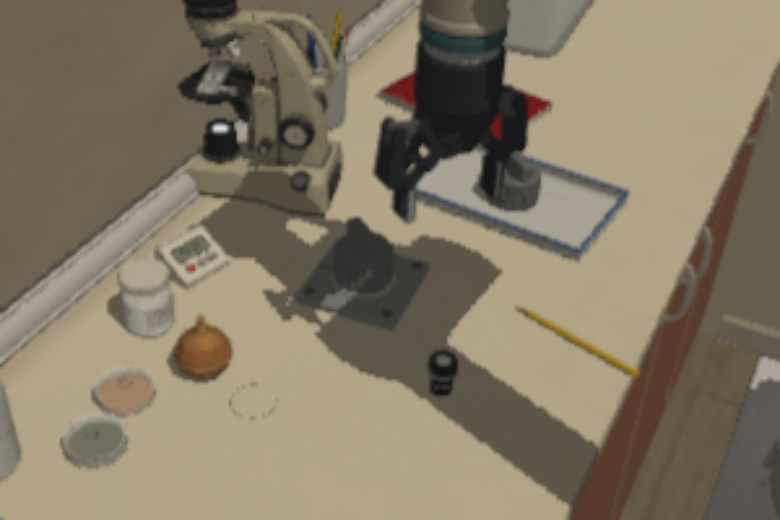

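View pics/f_top.png

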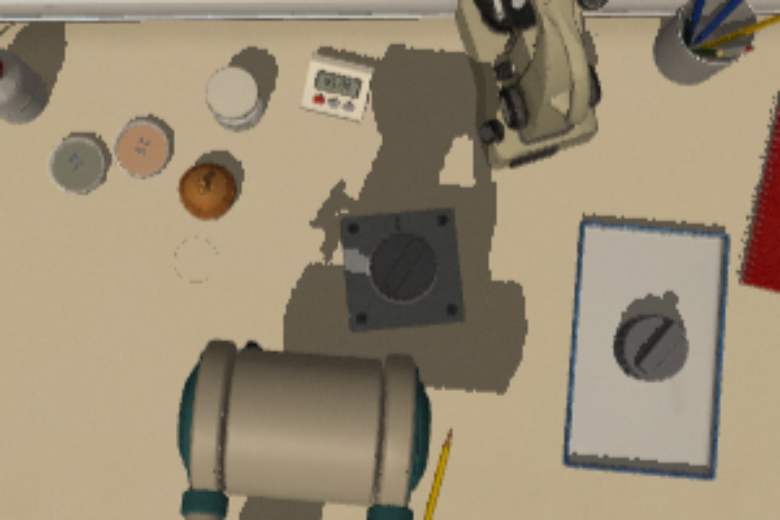

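The cap on the gauge has its disc at 58.5 mm (58 expected when home) and its bar top at 81 mm (81 expected). The other cap stands in the middle of the tray at top-view pixel (650,347), and the bystanders look unmoved.

```bash
python3 -c "
from workcell import arm
print(arm.hand_in())"
```

```text
the job is handed in; nothing more can be done
None
```

The good cap is screwed home on the gauge and the blocked one stands upright in the tray. I handed the job in at about 31 s of the 72 s allowed; no verdict was reported.

- **Trial:** I set the cap nearer the robot loosely on the gauge, let go, then gripped it again and screwed it clockwise. It dropped about 4 mm and stopped with its rim 7 mm above the shoulder. Another 22° of turning brought no further drop, only rising torque. That made it the blocked cap, so I unscrewed it, lifted it off and put it down in the middle of the tray.
- **Good cap:** The other cap turned about 173° on the gauge and went all the way down.
- **Last checks:**
  - On the gauge, the cap's top disc is at 58.5 mm and its bar top at 81 mm, against 58 and 81 mm expected when home. It looks centred to within 2 mm.
  - In the tray, the blocked cap's disc is at 44 mm, as expected on the tray floor, and it is within a few mm of the tray centre.
  - The gripper is open and clear of both caps.
- **Less certain:** The jar, timer and eyepiece look unmoved in the last pictures, but I did not measure them again. The two cameras differ by 1–3 mm on positions, which is about their calibration error.

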